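# Load the sample carrier under its locking rail

## Task

Load the analyser's sample carrier with every sample disc that is on the bench: holding the lock tab down, slide the hold-down rail fully open; slide each disc along the plate under the rail until it drops fully into a pocket, one disc to a pocket; when all are in, hold the tab down again and slide the rail fully closed so that it locks over them. Leave the other things on the bench where they are and standing.

Things in the scene. Friction and masses are not known exactly. Their poses are not given: they have to be found in the camera images.
- carrier: Sample carrier fixed to the bench: aluminium plate 190 mm deep (its x, away from the robot) by 310 mm wide (its y), top 20 mm above the bench; origin at the centre of its underside. Four round pockets 66 mm wide, 6 mm deep, in a row 76 mm apart; in front of them (-x) a bare loading area 107 mm deep. A wing on the left (+y 155 to 315 mm, x 20 to 87 mm) carries the rail's carriage.
- pocket0 (a point): Centre of the floor of the rightmost pocket (carrier x = 45 mm, y = -114 mm, 14 mm above the bench; 6 mm below the plate's top). A back stop right behind the pockets, 12 mm above the plate, keeps a disc from going more than about 3 mm too far.
- pocket1 (a point): Centre of the floor of the next pocket (carrier x = 45, y = -38 mm), as pocket0.
- pocket2 (a point): Centre of the floor of the next pocket (carrier x = 45, y = 38 mm), as pocket0.
- pocket3 (a point): Centre of the floor of the leftmost pocket (carrier x = 45, y = 114 mm), as pocket0.
- rail_mid (a point): Point on the hold-down rail's underside, over the middle of the plate when closed, 16 mm above the plate (36 above the bench), moving with the rail. The rail is a steel bar 12 mm wide (x), 10 mm high, running along carrier y over the centres of all pockets: a disc cannot be lowered into a pocket from above, but slides in beneath the rail.
- rail (a joint): How far the hold-down rail is slid to carrier +y, in m: 0 = closed (start), 0.038 = fully open. It has four white feet, 10 mm wide, ending 7 mm above the plate: closed they stand over the pocket centres (a seated disc fits under them, one lying on the plate does not), open midway between the lanes. Friction 2 N; it slides only while the tab is held down, else it catches every 13 mm.
- tab (a joint): How far the black lock tab is pressed down, in m: 0 = up (locked), 0.009 = against its stop. The rail is free from about 0.006. A spring pushes it up with 2 N at the top and 6 N at the bottom.
- tab_top (a point): Centre of the lock tab's upper face, 50 mm above the bench when up; moves with the tab and the rail. The tab (40 mm along carrier x, 48 along y) lies on the carriage at the rail's left end, between two upright ears 56 mm apart along y, each 10 mm thick and rising 15 mm above the tab. With the tab held down, push an ear from inside to slide the rail.
- disc0: Sample disc: flat aluminium cup with a pale pressed face, 60 mm wide, 10 mm thick, 70 g; both faces alike; origin at its very centre, z its axis. Starts lying flat on the bench. Seated in a pocket it stands 4 mm above the plate. Three or four of the five discs are there.
- disc1: Sample disc: flat aluminium cup with a pale pressed face, 60 mm wide, 10 mm thick, 70 g; both faces alike; origin at its very centre, z its axis. Starts lying flat on the bench. Seated in a pocket it stands 4 mm above the plate. Three or four of the five discs are there.
- disc2: Sample disc: flat aluminium cup with a pale pressed face, 60 mm wide, 10 mm thick, 70 g; both faces alike; origin at its very centre, z its axis. Starts lying flat on the bench. Seated in a pocket it stands 4 mm above the plate. Three or four of the five discs are there.
- disc3: Sample disc: flat aluminium cup with a pale pressed face, 60 mm wide, 10 mm thick, 70 g; both faces alike; origin at its very centre, z its axis. Starts lying flat on the bench. Seated in a pocket it stands 4 mm above the plate. Three or four of the five discs are there.
- disc4: Sample disc: flat aluminium cup with a pale pressed face, 60 mm wide, 10 mm thick, 70 g; both faces alike; origin at its very centre, z its axis. Starts lying flat on the bench. Seated in a pocket it stands 4 mm above the plate. Three or four of the five discs are there.
- beaker: Bystander, to be left alone: empty glass beaker, 68 mm wide, 90 mm high; origin at the centre of its underside.
- jar: Bystander, to be left alone: glass jar with white lid, 72 mm wide, 85 mm high; origin at the centre of its underside.
- bottle: Bystander, to be left alone: amber glass bottle with a cap, 64 mm wide, 150 mm high; origin at the centre of its underside.
- dish: Bystander, to be left alone: white ceramic dish, 90 mm wide, 18 mm high; origin at the centre of its underside.
- flask: Bystander, to be left alone: conical glass flask, 80 mm wide, 120 mm high; origin at the centre of its underside.
- cap: Bystander, to be left alone: loose purple screw cap, 40 mm wide, 14 mm high; origin at the centre of its underside.
- spatula: Bystander, to be left alone: thin flat steel lab spatula, 175 mm long, 5 mm high; origin under its middle, lying along its x.
There are look-alikes about, which are no part of the job. Leave any brown or turquoise look-alike of the disc3 alone. Leave any green or orange look-alike of the disc0 alone.

How it is judged:
By the outcome, as a careful person would: the job done as asked, in the order asked, and still so for the second after the job is handed in, with the robot touching nothing.
Of disc0, disc1, disc2, disc3, disc4 only 3 to 4 are there at a start; the rules pass over those that are not, and their reading is None.
At some moment in a run one of disc0, disc1, disc2, disc3, disc4 may be knocked a few centimetres aside while the robot is not near it.
Once in a run the grip may slacken for a moment while it holds something.
It also fails if it takes over 210 s, if anything falls off the work surface, if the arm or the gripper's body presses on something with over 40 N, if the wrist force passes 120 N, or if a joint passes its speed limit or range.

## Robot

A 7-joint arm with a two-finger parallel gripper is mounted at the origin on the work surface. World frame = base frame: x ahead of the robot, y to its left, z up, the work surface at z = 0. Lengths are in m, angles in rad, forces in N, time in s.
With the tool pointing down it reaches from about 0.425 to 0.925 m from the base axis. Payload 6.8 kg.
Tool frame: the origin (TCP) lies at the very end of the fingers, on their centre line; the grasp point (between the pads) lies 19 mm behind it; z points along the fingers, y is the direction in which the jaws open and shut (so a half turn about z gives the same grasp; the last joint's range is limited). The gripper opens to 85 mm and grips with 20 to 120 N. Pads are 22 mm wide; open, the fingers measure 114 mm over their backs; the gripper's body (76 mm by 85 mm) begins 54 mm behind the grasp point. The pads swing forward as they close: fully open they stand 13 mm farther back than shut.
Start: joints at [1.097, 0.477, 0.022, 1.555, -0.011, 1.109, -0.083], TCP at [0.241, -0.63, 0.231] pointing down, gripper open.
Joint ranges: [-2.96, 2.96], [-0.34, 2.1], [-1.41, 1.46], [0.24, 2.44], [-1.37, 4.51], [0.17, 1.92], [-2.96, 2.96]. Speed limits (rad/s): [2.39, 2.39, 3.14, 3.14, 3.14, 3.14, 3.14].

## Interface

Orientations are given as a unit quaternion [w, x, y, z].
In Python, from station import bot gives the robot as it stands.
- The arm moves only by the tool move_arm, never from a script. Its argument "commands" is text: rows parted by semicolons, each of 7 numbers parted by spaces: the opening, from 0 (shut) to 1 (fully open), then the shift along the tool's x, y, z in cm, then the turn, a rotation vector about the tool's x, y, z in degrees. In form: gripper tx ty tz rx ry rz; .... A call has 1 to 12 rows; each row shifts and turns the commanded pose from where the row before left it, along the tool's axes as they then stand; what a row does not reach is not made up. A row lasts 1/12 s, in which the tool goes at most 41.7 mm and 7.16 degrees, less where a joint would pass 70% of its speed; a pose out of reach is approached as far as the arm can. A call with a gripper value outside its range is refused whole. The fingers move at their own pace and stop on an object; "force" is the grip in N (left out, the last holds). Time passes only in rows, so rows that do not move let the fingers close. It gives the time, the measured TCP pose, the force and the opening at its end, in the units of the state.
- bot.get_obs(): the state, without advancing time (a new reading comes with each control period).
- bot.read_camera(name): name is "side" or "top"; returns a dict with "img" (400x640x3 uint8, red, green, blue), "K" (3x3 intrinsics, pixels), "rvec" (rotation vector, rad) and "tvec" (3), from world to camera coordinates, as OpenCV has them. Camera axes: x right, y down, z forward; pixel columns grow to the right and rows downward; lengths in m; the calibration is good to about 2 mm. A picture is of the moment at which its call begins. There is no depth.
- bot.hand_in(): hands the job in, once; it reports no verdict.
The state is a dict: "t": time; "q": joint angles; "joint_vel": joint speeds; "joint_torque": joint torques, N m; "eef_pos": TCP position; "tool_rot": TCP orientation; "contact_force": force on the tool from outside, world axes, zero at the start; "torque": the same for the moment, N m; "gripper_width": opening from 0.0 (shut) to 1.0 (fully open).
Only numpy, scipy, OpenCV 4.12 (cv2) and the standard library are available. Lean on these libraries where they do the work, as an engineer would, in place of code of your own. Each camera call takes 0.05 s, during which the arm holds its last target. There are 200 camera calls.

## Working session

There is one attempt and no reset: what is moved stays moved. The work goes in short steps, Python scripts to look and compute and a tool call to move; the robot and the scene stay as the last step left them, time stands still between calls to the robot, and variables do not carry over. Pictures are saved under pics/ and viewed, about 12 in all and at most 16, crops included, and the job is handed in when it is done.

Besides the shell and the picture viewer there is one more tool, called after "Emit:" in YAML: its name, and indented under it one key for each argument. move_arm: Moves the arm, as the interface text tells. Its arguments: {"type":"object","properties":{"commands":{"type":"string"},"force":{"type":"number"}},"required":["commands"]}

```bash
ls; mkdir -p pics
cat > h.py <<'E'
import numpy as np, cv2
from station import bot
def cam(n):
    c=bot.read_camera(n); return c
def save(c,f,crop=None,s=1):
    im=c["img"][:,:,::-1]
    if crop: x0,y0,x1,y1=crop; im=im[y0:y1,x0:x1]
    cv2.imwrite("pics/"+f,cv2.resize(im,None,fx=s,fy=s,interpolation=cv2.INTER_CUBIC))
def ray(c,u,v,z):
    R=cv2.Rodrigues(np.array(c["rvec"],float))[0];t=np.array(c["tvec"],float).ravel();K=np.array(c["K"])
    o=-R.T@t; d=R.T@np.linalg.inv(K)@np.array([u,v,1.]); return o+d*(z-o[2])/d[2]
def proj(c,p):
    return cv2.projectPoints(np.array(p,float).reshape(-1,3),np.array(c["rvec"],float),np.array(c["tvec"],float),np.array(c["K"]),None)[0][:,0]
E
python3 - <<'E'
from h import *
for n in("top","side"):
    c=cam(n); save(c,n+"0.png",s=1.25)
    R=cv2.Rodrigues(np.array(c["rvec"]))[0]; print(n,-R.T@c["tvec"],R[2])
o=bot.get_obs(); print(o["eef_pos"],o["tool_rot"],o["t"],o["contact_force"])
E
```

```text
pics
top [0.35019077 0.03177213 1.09252722] [ 0.20406701 -0.0064452  -0.9789357 ]
side [ 0.31200307 -0.88124926  0.90710265] [ 0.19172961  0.72020697 -0.66673959]
[ 0.24125291 -0.62981717  0.23039046] [-8.34407956e-04  9.83319460e-01  1.81884861e-01 -2.01293884e-04] 0.1 [-0.46307878  0.20067693 -0.7586608 ]
```

View pics/top0.png

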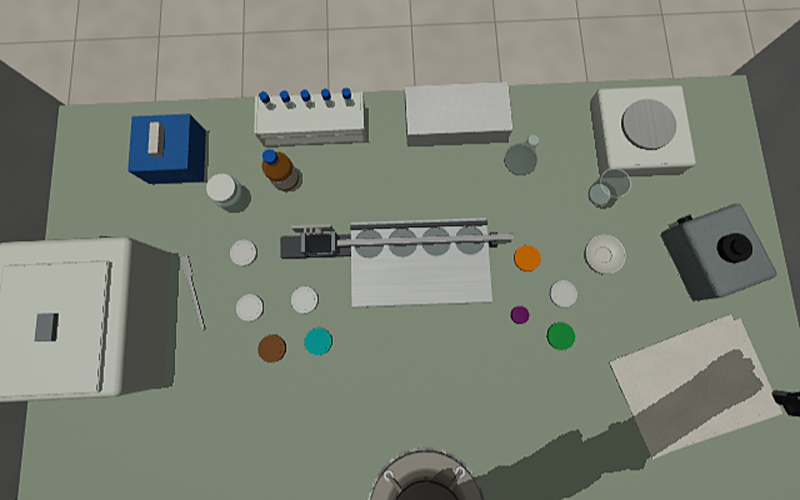

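View pics/side0.png

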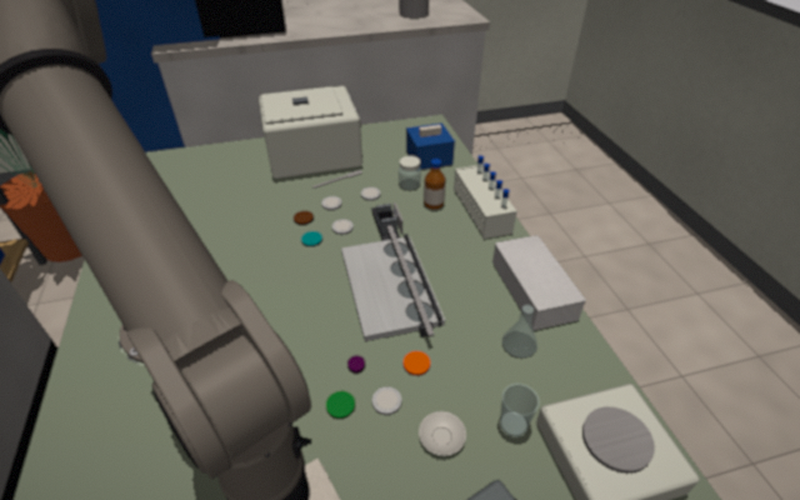

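Top view (800-px scale): the pale discs are at (243,252), (249,307), (304,299) and (564,293). The look-alikes are brown (271,348), turquoise (318,341), orange (527,258) and green (561,335), and the dish is at (605,254). The four pale discs fit the description, so I'll confirm them in one crop and measure the carrier.

Run:
```python
from h import *
c=cam("top"); np.save("top0.npy",c,allow_pickle=True)
save(c,"crop1.png",(176,165,496,290),2.5)
im=c["img"].astype(int)
# pale discs: bright, unsaturated blobs near guesses
for u,v in [(194,202),(199,246),(243,239),(451,234)]:
    w=im[v-16:v+17,u-16:u+17]; m=(w.min(2)>150).astype(np.uint8)
    M=cv2.moments(m,True); uu=u-16+M['m10']/M['m00']; vv=v-16+M['m01']/M['m00']
    print((uu,vv),M['m00'],ray(c,uu,vv,.008).round(4))
for n,(u,v) in dict(brown=(217,279),turq=(254.5,273),orange=(422,207),green=(449,269),cap=(416,252)).items():
    print(n,ray(c,u,v,.01).round(3))
# plate front region mask
g=cv2.cvtColor(c["img"],cv2.COLOR_RGB2HSV); 
m=((g[...,1]<25)&(g[...,2]>110)).astype(np.uint8); n,l,s,ce=cv2.connectedComponentsWithStats(m)
k=l[230,335]; print(s[k]); 
cn=cv2.findContours((l==k).astype(np.uint8),0,2)[0][0]; print(cv2.approxPolyDP(cn,3,True)[:,0].tolist())
```

```text
(193.7639751552795, 201.46583850931677) 322.0 [0.5596 0.3874 0.008 ]
(198.9142857142857, 245.5257142857143) 350.0 [0.434  0.3705 0.008 ]
(242.85260115606937, 239.2398843930636) 346.0 [0.4457 0.248  0.008 ]
(450.83870967741933, 234.36070381231673) 341.0 [ 0.4322 -0.3337  0.008 ]
brown [0.341 0.319 0.01 ]
turq [0.352 0.216 0.01 ]
orange [ 0.513 -0.26   0.01 ]
green [ 0.338 -0.317  0.01 ]
cap [ 0.388 -0.231  0.01 ]
[ 281  194  113   52 5208]
[[390, 194], [281, 197], [281, 245], [393, 241]]
```

View pics/crop1.png

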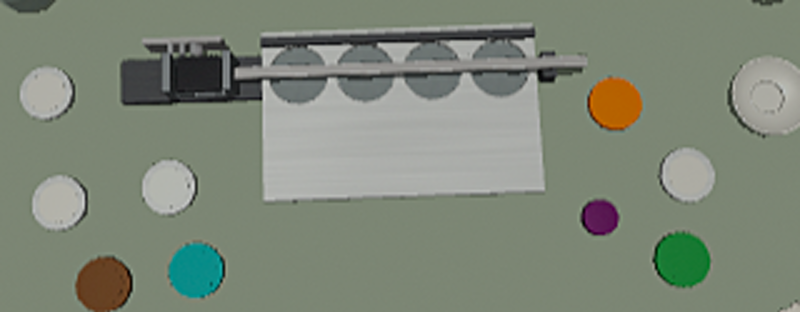

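Run:
```python
from h import *
from scipy.optimize import least_squares
c=np.load("top0.npy",allow_pickle=True).item()
P=[((-.095,.155,.02),(265,201)),((-.095,-.155,.02),(544,190.5)),((.045,-.114,.02),(500,67)),((.045,-.038,.02),(432,69.5)),((.045,.038,.02),(365,72)),((.045,.114,.02),(298,73.5)),((.0535,.235,.05),(197,73.5))]
m=np.array([p[0] for p in P]);uv=np.array([p[1] for p in P])/2.5+[176,165]-.3
def W(x): 
    a=x[2];R=np.array([[np.cos(a),-np.sin(a)],[np.sin(a),np.cos(a)]]); q=m.copy(); q[:,:2]=m[:,:2]@R.T+x[:2]; return q
s=least_squares(lambda x:(proj(c,W(x))-uv)[:6].ravel(),[.5,0,0]); print(s.x,(proj(c,W(s.x))-uv).round(2))
for p,(u,v) in zip(P,uv): print(p[0],ray(c,u,v,p[0][2]).round(4))
print(W(s.x).round(4))
```

```text
[ 0.51779973 -0.01608521 -0.01021283] [[-0.43 -0.27]
 [ 0.3  -0.18]
 [-0.24  0.07]
 [ 0.15  0.03]
 [ 0.13 -0.  ]
 [ 0.09  0.37]
 [-4.18 -3.17]]
(-0.095, 0.155, 0.02) [0.4236 0.1387 0.02  ]
(-0.095, -0.155, 0.02) [ 0.4208 -0.1692  0.02  ]
(0.045, -0.114, 0.02) [ 0.5618 -0.1312  0.02  ]
(0.045, -0.038, 0.02) [ 0.5625 -0.0541  0.02  ]
(0.045, 0.038, 0.02) [0.5632 0.0218 0.02  ]
(0.045, 0.114, 0.02) [0.565  0.0977 0.02  ]
(0.0535, 0.235, 0.05) [0.5642 0.2069 0.05  ]
[[ 0.4244  0.1399  0.02  ]
 [ 0.4212 -0.1701  0.02  ]
 [ 0.5616 -0.1305  0.02  ]
 [ 0.5624 -0.0545  0.02  ]
 [ 0.5632  0.0215  0.02  ]
 [ 0.564   0.0974  0.02  ]
 [ 0.5737  0.2184  0.05  ]]
```

Emit:
move_arm:
  commands: "0 0 0 0 0 0 5.4;0 0 0 0 0 0 5.4;0 0 0 0 0 0 5.4;0 0 0 0 0 0 5.4;0 1.31 -3.5 0 0 0 0;0 1.31 -3.5 0 0 0 0;0 1.31 -3.5 0 0 0 0;0 1.31 -3.5 0 0 0 0;0 1.31 -3.5 0 0 0 0;0 1.31 -3.5 0 0 0 0;0 1.31 -3.5 0 0 0 0;0 1.31 -3.5 0 0 0 0"

```text
t: 1.15
eef_pos: [0.3495, -0.3497, 0.2312]
tool_rot: [0.0, 1.0, -0.006, -0.0]
contact_force: [1.6, -0.0, -0.6]
gripper_width: -0.002
```

Emit:
move_arm:
  commands: "0 1.31 -3.5 0 0 0 0;0 1.31 -3.5 0 0 0 0;0 1.31 -3.5 0 0 0 0;0 1.31 -3.5 0 0 0 0;0 1.31 -3.5 0 0 0 0;0 1.31 -3.5 0 0 0 0;0 1.31 -3.5 0 0 0 0;0 1.31 -3.5 0 0 0 0;0 1.31 -3.5 0 0 0 0;0 1.31 -3.5 0 0 0 0;0 1.31 -3.5 0 0 0 0;0 1.31 -3.5 0 0 0 0"

```text
t: 2.15
eef_pos: [0.5115, 0.0683, 0.2313]
tool_rot: [0.0, 1.0, -0.006, -0.0]
contact_force: [0.2, -0.9, -0.8]
gripper_width: 0.0
```

```bash
cat >> h.py <<'E'
from scipy.spatial.transform import Rotation as Ro
def go(p,yaw=-0.6):
    o=bot.get_obs(); w,x,y,z=o["tool_rot"]; R=Ro.from_quat([x,y,z,w])
    T=Ro.from_euler('z',yaw,degrees=True)*Ro.from_quat([1,0,0,0])
    d=R.as_matrix().T@(np.array(p)-o["eef_pos"])*100
    print("t",round(o["t"],2),"at",np.round(o["eef_pos"],4),"F",np.round(o["contact_force"],1),"w",round(o["gripper_width"],3),"shift cm",d.round(2),"rot",np.degrees((R.inv()*T).as_rotvec()).round(2))
def cw(x,y,z): # carrier -> world
    a=-.0102; return np.array([.5178+x*np.cos(a)-y*np.sin(a),-.0161+x*np.sin(a)+y*np.cos(a),z])
E
python3 - <<'E'
from h import *
go([.5642,.2069,.06])
c=cam("side"); save(c,"side1.png",(230,130,430,280),4)
E
```

```text
t 2.15 at [0.5115 0.0683 0.2313] F [ 0.2 -0.9 -0.8] w 0.0 shift cm [  5.11 -13.92  17.13] rot [ 0.01  0.   -0.05]
```

View pics/side1.png

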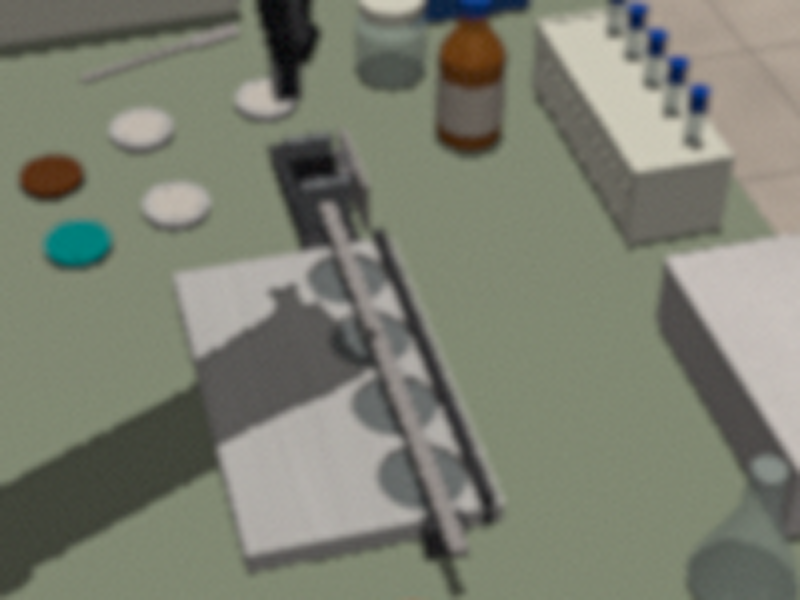

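The side crop shows the black tab at (312,165) between its ears, with the closed gripper above and behind it at (290,90).

Emit:
move_arm:
  commands: "0 1 -2.8 2.4 0 0 0;0 1 -2.8 2.4 0 0 0;0 1 -2.8 2.4 0 0 0;0 1 -2.8 2.4 0 0 0;0 1 -2.7 2.4 0 0 0"

```text
t: 2.62
eef_pos: [0.563, 0.2062, 0.1099]
tool_rot: [0.0, 1.0, -0.006, -0.0]
contact_force: [1.9, -0.1, 0.1]
gripper_width: 0.001
```

Run:
```python
from h import *
c=cam("side"); print(ray(c,308,171,.05)); d=cam("top")
go([.5642,.2069,.06]); save(d,"top2.png",(200,130,360,230),4)
```

```text
[0.56386379 0.21334351 0.05      ]
t 2.72 at [0.5605 0.2097 0.107 ] F [-0.4  0.3  0.2] w 0.001 shift cm [0.4  0.28 4.69] rot [-0.07  0.36  0.32]
```

View pics/top2.png

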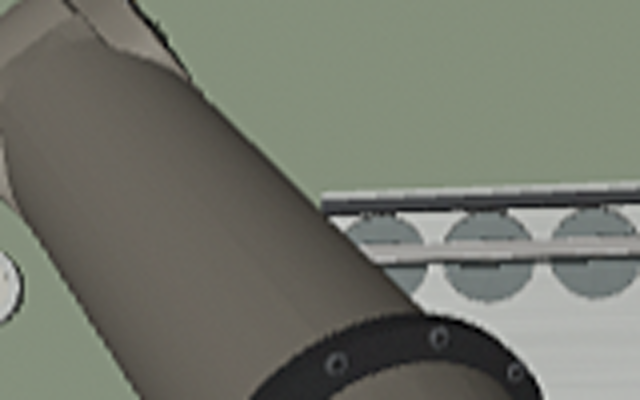

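Emit:
move_arm:
  commands: "0 0.15 0 1.5 0 0 0;0 0.1 0 1.5 0 0 0;0 0 0 1.5 0 0 0;0 0 0 0.8 0 0 0;0 0 0 0.5 0 0 0;0 0 0 0.4 0 0 0;0 0 0 0.4 0 0 0;0 0 0 0 0 0 0;0 0 0 0 0 0 0"

```text
t: 3.47
eef_pos: [0.5655, 0.2047, 0.0459]
tool_rot: [0.0, 1.0, -0.006, 0.0]
contact_force: [-2.3, -2.1, 3.0]
gripper_width: -0.001
```

Emit:
move_arm:
  commands: "0 0 0 0.2 0 0 0;0 0 0 0.2 0 0 0;0 0 0 0.1 0 0 0;0 0 0 0 0 0 0"

```text
t: 3.8
eef_pos: [0.5657, 0.2054, 0.0411]
tool_rot: [-0.0, 1.0, -0.006, 0.0]
contact_force: [-1.6, -1.3, 8.5]
gripper_width: -0.0
```

Emit:
move_arm:
  commands: "0 0 -0.5 0 0 0 0;0 0 -0.5 0 0 0 0;0 0 -0.5 0 0 0 0;0 0 -0.5 0 0 0 0;0 0 -0.5 0 0 0 0;0 0 -0.5 0 0 0 0;0 0 -0.5 0 0 0 0;0 0 -0.5 0 0 0 0;0 0 -0.5 0 0 0 0;0 0 0 0 0 0 0"

```text
t: 4.63
eef_pos: [0.5669, 0.2503, 0.0411]
tool_rot: [0.0, 1.0, -0.006, 0.001]
contact_force: [0.2, -2.2, 5.8]
gripper_width: -0.001
```

Emit:
move_arm:
  commands: "0 0 -0.3 0 0 0 0;0 0 -0.3 0 0 0 0;0 0 -0.2 0 0 0 0;0 0 -0.2 0 0 0 0;0 0 0 0 0 0 0"

```text
t: 5.05
eef_pos: [0.5673, 0.2582, 0.041]
tool_rot: [0.001, 1.0, -0.006, 0.001]
contact_force: [0.1, -5.8, 7.7]
gripper_width: 0.004
```

Emit:
move_arm:
  commands: "0 0 -0.3 0 0 0 0;0 0 0 0 0 0 0"

```text
t: 5.22
eef_pos: [0.5673, 0.2582, 0.041]
tool_rot: [0.003, 1.0, -0.007, 0.0]
contact_force: [-1.1, -12.7, 12.8]
gripper_width: -0.001
```

Emit:
move_arm:
  commands: "0 0 0.5 0 0 0 0;0 0 0.3 0 0 0 0;0 0 0 -2 0 0 0;0 0 0 -3 0 0 0;1 -2 0 -3 0 0 0;1 -3 0 0 0 0 0;1 -3 0 0 0 0 0;1 -3 0 0 0 0 0;1 -1 0 0 0 0 0"

```text
t: 5.97
eef_pos: [0.4417, 0.257, 0.1202]
tool_rot: [0.0, 1.0, -0.004, -0.001]
contact_force: [-0.8, 0.5, -0.6]
gripper_width: 0.713
```

```bash
cat >> h.py <<'E'
def pale(n,z=.01):
    c=cam(n); g=cv2.cvtColor(c["img"],cv2.COLOR_RGB2HSV)
    m=((g[...,1]<40)&(g[...,2]>135)).astype(np.uint8); k,l,s,ce=cv2.connectedComponentsWithStats(m)
    for i in range(1,k):
        if 120<s[i][4]<600:
            p=ray(c,*ce[i],z)
            if .3<p[0]<.65 and abs(p[1])<.5: print(n,ce[i].round(1),s[i][4],p.round(4))
    return c
E
python3 - <<'E'
from h import *
a=pale("side"); pale("top"); save(a,"side3.png",(150,100,450,325),2.6)
go([.4457,.248,.0])
E
```

```text
side [295.9 152.9] 151 [0.5582 0.3886 0.01  ]
side [264.2 160.6] 149 [0.4312 0.3714 0.01  ]
side [329.6 221.1] 396 [ 0.5789 -0.0079  0.01  ]
side [342.3 221.9] 169 [ 0.6169 -0.0222  0.01  ]
side [309.  318.5] 446 [ 0.4307 -0.3316  0.01  ]
t 6.07 at [0.4442 0.257  0.1205] F [ 0.6 -0.5 -0.1] w 0.873 shift cm [ 0.16  0.91 12.05] rot [-0.01 -0.    0.13]
```

View pics/side3.png

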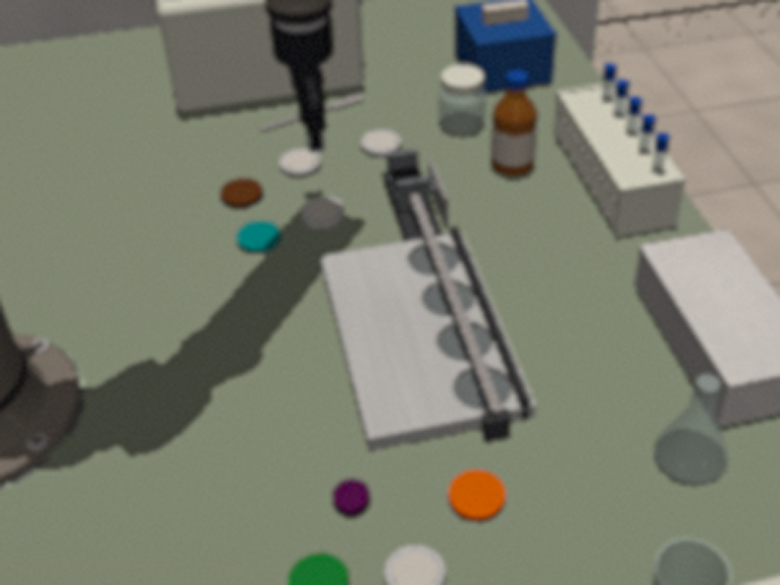

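The side view shows the rail open. The disc in shadow is at crop (322,211), where it was first measured. I'll descend onto it.

Emit:
move_arm:
  commands: "1 0.1 0.9 2.5 0 0 0;1 0 0 2.5 0 0 0;1 0 0 2.5 0 0 0;1 0 0 2 0 0 0;1 0 0 1.3 0 0 0;1 0 0 0.7 0 0 0;1 0 0 0.6 0 0 0;1 0 0 0 0 0 0"

```text
t: 6.73
eef_pos: [0.4473, 0.2474, -0.0015]
tool_rot: [0.0, 1.0, -0.006, -0.0]
contact_force: [-0.2, 0.0, -0.7]
gripper_width: 1.0
```

Run:
```python
from h import *
c=cam("side"); print(ray(c,273.8,181.2,.007)); go([.4457,.248,.0])
```

```text
[0.4443303  0.24241579 0.007     ]
t 6.78 at [ 0.4475  0.2476 -0.0007] F [-0.2  0.6  0.3] w 1.0 shift cm [-0.18 -0.04 -0.07] rot [-0.01 -0.02 -0.06]
```

Emit:
move_arm:
  commands: "0.5 0 0 0 0 0 0;0.5 0 0 0 0 0 0;0.5 0 0 0 0 0 0;0.5 0 0 0 0 0 0;0.5 0 0 0 0 0 0;0.5 0 0 0 0 0 0"
  force: 40

```text
t: 7.28
eef_pos: [0.4477, 0.2479, 0.0003]
tool_rot: [-0.001, 1.0, -0.006, 0.001]
contact_force: [-1.1, -1.1, 6.4]
gripper_width: 0.671
```

Emit:
move_arm:
  commands: "0.5 0 0 0 0 0 0;0.5 0 0 0 0 0 0;0.5 0 0 -0.1 0 0 0;0.5 0 0 0 0 0 0"

```text
t: 7.62
eef_pos: [0.4469, 0.2474, 0.0006]
tool_rot: [-0.0, 1.0, -0.006, 0.0]
contact_force: [-1.1, 0.4, 0.1]
gripper_width: 0.674
```

Emit:
move_arm:
  commands: "0.5 0 0 -1 0 0 0;0.5 0 0 -2 0 0 0;0.5 0 0 -2 0 0 0;0.5 1 3 0 0 0 0;0.5 1 3 0 0 0 0;0.5 1 3 0 0 0 0;0.5 1 3 0 0 0 0;0.5 0.95 2.85 0 0 0 0;0.5 0 0 0 0 0 0"

```text
t: 8.37
eef_pos: [0.4961, 0.0909, 0.0506]
tool_rot: [0.002, 1.0, -0.01, 0.0]
contact_force: [0.1, -0.0, -0.0]
gripper_width: 0.675
```

Run:
```python
from h import *
go(cw(-.025,.114,.0215)); c=cam("side"); save(c,"side4.png",(230,130,430,280),3)
```

```text
t 8.37 at [0.4961 0.0909 0.0506] F [ 0.1 -0.  -0. ] w 0.675 shift cm [-0.23 -0.73  2.91] rot [ 0.23 -0.01 -0.56]
```

View pics/side4.png

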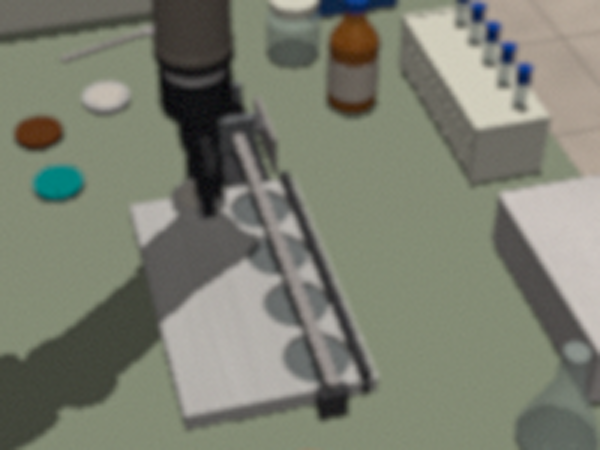

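The disc is held (crop (205,205)) in front of the leftmost pocket. I'll lower it.

Emit:
move_arm:
  commands: "0.5 0 0 0 0 0 0;0.5 0 0 1 0 0 0;0.5 0 0 1 0 0 0;0.5 0 0 0.4 0 0 0;0.5 0 0 0.3 0 0 0;0.5 0 0 0 0 0 0;0.5 0 0 0 0 0 0"

```text
t: 9.0
eef_pos: [0.4943, 0.0988, 0.0229]
tool_rot: [0.0, 1.0, -0.005, -0.0]
contact_force: [0.8, -0.6, -0.9]
gripper_width: 0.673
```

Emit:
move_arm:
  commands: "0.5 0 0 0.15 0 0 0;0.8 0 0 0 0 0 0;1 0 0 0 0 0 0;1 0 0 0 0 0 0;1 0 0 0 0 0 0;1 -1.5 0 0 0 0 0;1 -1.5 0 0 0 0 0;1 -1.6 0 0 0 0 0;0.42 0 0 0 0 0 0;0.42 0 0 0 0 0 0;0.42 0 0 0 0 0 0;0.42 0 0 0 0 0 0"

```text
t: 10.0
eef_pos: [0.45, 0.099, 0.0221]
tool_rot: [-0.0, 1.0, -0.006, 0.001]
contact_force: [-0.1, 0.9, 0.2]
gripper_width: 0.452
```

Run:
```python
from h import *
go(cw(.009,.114,.0225)); c=cam("top"); save(c,"top5.png",(260,170,420,260),4)
```

```text
t 10.0 at [0.45   0.099  0.0221] F [-0.1  0.9  0.2] w 0.452 shift cm [ 7.8   0.03 -0.03] rot [-0.03 -0.08 -0.07]
```

View pics/top5.png

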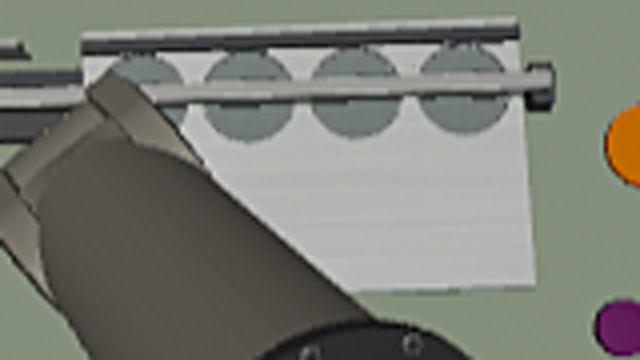

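Emit:
move_arm:
  commands: "0.42 0.8 0 0 0 0 0;0.42 0.8 0 0 0 0 0;0.42 0.8 0 0 0 0 0;0.42 0.8 0 0 0 0 0;0.42 0.8 0 0 0 0 0;0.42 0.8 0 0 0 0 0;0.42 0.8 0 0 0 0 0;0.42 0.6 0 0 0 0 0;0.42 0.5 0 0 0 0 0;0.42 0.4 0 0 0 0 0;0.42 0.4 0 0 0 0 0;0.42 0 0 0 0 0 0"

```text
t: 11.05
eef_pos: [0.5245, 0.098, 0.0219]
tool_rot: [-0.0, 1.0, -0.006, 0.0]
contact_force: [0.4, 0.3, 0.2]
gripper_width: 0.423
```

Emit:
move_arm:
  commands: "0.42 0.2 0 0 0 0 0;0.42 0.2 0 0 0 0 0;0.42 0.15 0 0 0 0 0;0.42 0 0 0 0 0 0;0.42 0 0 0 0 0 0"

```text
t: 11.47
eef_pos: [0.5291, 0.098, 0.0218]
tool_rot: [0.0, 1.0, -0.006, -0.0]
contact_force: [0.2, -0.2, -0.2]
gripper_width: 0.42
```

Run:
```python
from h import *
go(cw(.013,.114,.0225)); c=cam("side"); save(c,"side6.png",(270,165,390,255),5)
```

```text
t 11.47 at [0.5291 0.098  0.0218] F [ 0.2 -0.2 -0.2] w 0.42 shift cm [ 0.29  0.02 -0.07] rot [ 0.    0.   -0.04]
```

View pics/side6.png

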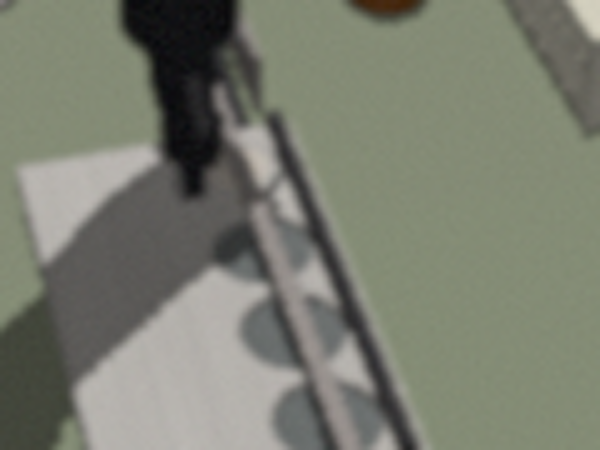

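Emit:
move_arm:
  commands: "0.42 -2 0 0 0 0 0;0.42 -2 0 -1 0 0 0;1 0 0 -3 0 0 0;1 0 0 -3 0 0 0;1 -0.73 -3.4 0 0 0 0;1 -0.73 -3.4 0 0 0 0;1 -0.73 -3.4 0 0 0 0;1 -0.73 -3.4 0 0 0 0;1 -0.73 -3.4 0 0 0 0;1 -0.73 -3.4 0 0 0 0;1 -0.73 -3.4 0 0 0 0;1 -0.7 -3.4 0 0 0 0"

```text
t: 12.52
eef_pos: [0.4333, 0.3725, 0.0918]
tool_rot: [0.0, 1.0, -0.006, 0.0]
contact_force: [0.5, -0.6, -1.3]
gripper_width: 1.004
```

Run:
```python
from h import *
c=pale("side"); d=pale("top"); go([.434,.3705,.0])
a=cv2.resize(c["img"][165:255,270:390],(600,450),interpolation=2); b=cv2.resize(d["img"][165:245,240:400],(800,400),interpolation=2)[:,:,:]
cv2.imwrite("pics/mix7.png",np.vstack([cv2.resize(a,(400,300)),cv2.resize(b,(400,200))])[:,:,::-1])
```

```text
side [296.1 152.9] 154 [0.5589 0.3887 0.01  ]
side [328.9 218.9] 438 [0.5795 0.0022 0.01  ]
side [341.6 219.8] 178 [ 0.6175 -0.0124  0.01  ]
side [309.  318.5] 443 [ 0.4308 -0.3316  0.01  ]
t 12.62 at [0.431  0.3786 0.0925] F [ 0.1  0.2 -0.3] w 1.003 shift cm [0.3  0.86 9.25] rot [-0.33  0.02  0.45]
```

View pics/mix7.png

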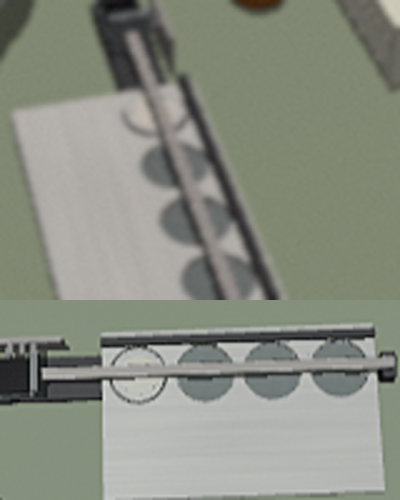

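The first disc is seated concentrically in pocket 3 in both views. Next I'll take the disc at (0.433,0.371).

Emit:
move_arm:
  commands: "1 0 0 2.5 0 0 0;1 0 0 2.5 0 0 0;1 0 0 1.5 0 0 0;1 0 0 0 0 0 0;1 0 0 0 0 0 0"

```text
t: 13.03
eef_pos: [0.4336, 0.3703, 0.0263]
tool_rot: [0.001, 1.0, -0.006, -0.001]
contact_force: [0.8, 0.8, 0.4]
gripper_width: 1.001
```

Run:
```python
from h import *
go([.433,.371,.0]);pale("side")
```

```text
t 13.03 at [0.4336 0.3703 0.0263] F [0.8 0.8 0.4] w 1.001 shift cm [-0.06 -0.07  2.63] rot [ 0.08  0.08 -0.04]
side [293.9 151.5] 250 [0.5524 0.4001 0.01  ]
side [244.4 155. ] 149 [0.3633 0.4279 0.01  ]
side [325.7 165. ] 228 [0.648  0.2826 0.01  ]
side [328.8 218.8] 444 [0.5793 0.0027 0.01  ]
side [309.1 318.4] 454 [ 0.431  -0.3314  0.01  ]
```

Run:
```python
from h import *
c=cam("side"); d=cam("top")
a=cv2.resize(c["img"][120:220,200:360],(640,400),interpolation=2); save(d,"x.png")
b=cv2.resize(d["img"][170:270,140:300],(320,200),interpolation=2)
cv2.imwrite("pics/mix8.png",np.vstack([a,np.hstack([b,b*0])])[:,:,::-1])
```

```text
(no output)
```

View pics/mix8.png

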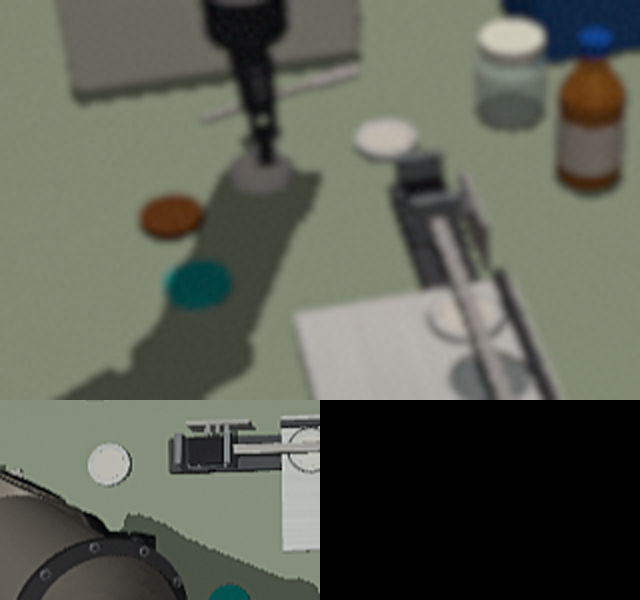

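The target disc is still under the gripper at crop (263,172). The extra detection was the spatula. Grasping.

Emit:
move_arm:
  commands: "1 0 0 1 0 0 0;1 0 0 1 0 0 0;1 0 0 0.6 0 0 0;1 0 0 0 0 0 0;0.5 0 0 0 0 0 0;0.5 0 0 0 0 0 0;0.5 0 0 0 0 0 0;0.5 0 0 0 0 0 0;0.5 0 0 0 0 0 0;0.5 0 0 0 0 0 0;0.5 0 0 0 0 0 0"
  force: 40

```text
t: 14.1
eef_pos: [0.4344, 0.3714, 0.0013]
tool_rot: [-0.0, 1.0, -0.006, 0.0]
contact_force: [-0.1, 0.2, 5.7]
gripper_width: 0.671
```

Emit:
move_arm:
  commands: "0.5 0 0 -2 0 0 0;0.5 0 0 -3 0 0 0;0.5 0.63 3.48 0 0 0 0;0.5 0.63 3.48 0 0 0 0;0.5 0.63 3.48 0 0 0 0;0.5 0.63 3.48 0 0 0 0;0.5 0.63 3.48 0 0 0 0;0.5 0.63 3.48 0 0 0 0;0.5 0.63 3.48 0 0 0 0;0.5 0.63 3.48 0 0 0 0;0.5 0.63 3.48 0 0 0 0;0.5 0.6 3.5 0 0 0 0"

```text
t: 15.1
eef_pos: [0.4928, 0.0204, 0.0506]
tool_rot: [-0.0, 1.0, -0.006, -0.0]
contact_force: [0.5, -0.3, -0.5]
gripper_width: 0.671
```

Emit:
move_arm:
  commands: "0.5 0 0 0 0 0 0;0.5 0 0 0 0 0 0;0.5 0 0 0 0 0 0"

```text
t: 15.35
eef_pos: [0.4927, 0.0225, 0.0507]
tool_rot: [-0.0, 1.0, -0.006, -0.0]
contact_force: [-0.5, 0.8, -1.3]
gripper_width: 0.67
```

Run:
```python
from h import *
go(cw(-.025,.038,.0215));pale("side")
```

```text
t 15.35 at [0.4927 0.0225 0.0507] F [-0.5  0.8 -1.3] w 0.67 shift cm [0.05 0.03 2.92] rot [-0.03  0.01 -0.07]
side [248.4 152.6] 192 [0.3805 0.44   0.01  ]
side [263.9 165.2] 151 [0.4254 0.3427 0.01  ]
side [329.4 220.2] 462 [ 0.5797 -0.0038  0.01  ]
side [341.3 219.2] 195 [ 0.6176 -0.0095  0.01  ]
side [283.6 206.3] 491 [0.4515 0.0994 0.01  ]
side [312.  203.3] 139 [0.5458 0.0889 0.01  ]
side [309.  318.6] 455 [ 0.4307 -0.3318  0.01  ]
```

Run:
```python
from h import *
c=cam("side"); d=cam("top")
a=cv2.resize(c["img"][130:250,210:370],(640,480),interpolation=2)
b=cv2.resize(d["img"][170:270,140:340],(240,120),interpolation=2)
cv2.imwrite("pics/mix9.png",np.vstack([a,np.hstack([b,np.zeros((120,400,3),np.uint8)])])[:,:,::-1])
```

```text
(no output)
```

View pics/mix9.png

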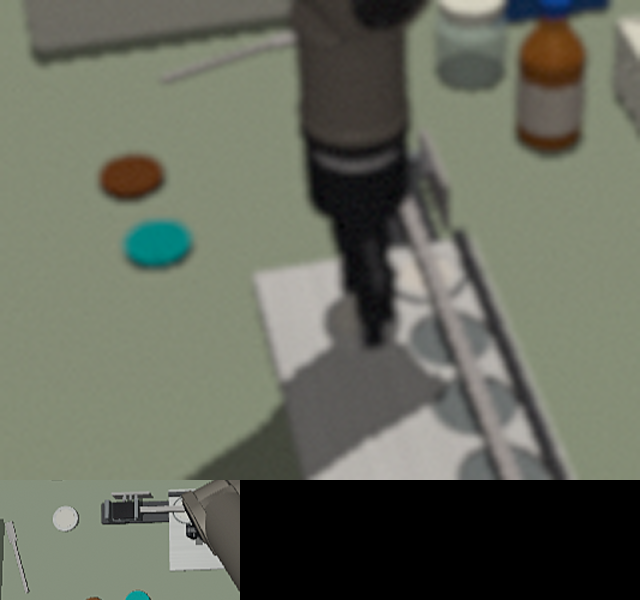

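The disc is held over lane 2 (crop (350,325)). Nothing else has moved. I'll lower, release, retreat and push as before.

Emit:
move_arm:
  commands: "0.5 0 0 1 0 0 0;0.5 0 0 1 0 0 0;0.5 0 0 0.5 0 0 0;0.5 0 0 0.3 0 0 0;0.5 0 0 0 0 0 0;0.8 0 0 0 0 0 0;1 0 0 0 0 0 0;1 0 0 0 0 0 0;1 0 0 0 0 0 0"

```text
t: 16.25
eef_pos: [0.4932, 0.0221, 0.0231]
tool_rot: [-0.0, 1.0, -0.006, 0.0]
contact_force: [0.1, -0.3, 0.2]
gripper_width: 1.0
```

Emit:
move_arm:
  commands: "1 -1.5 0 0 0 0 0;1 -1.5 0 0 0 0 0;1 -1.5 0 0 0 0 0;0.42 0 0 0 0 0 0;0.42 0 0 0 0 0 0;0.42 0 0 0 0 0 0;0.42 0 0 0 0 0 0;0.42 0 0 0 0 0 0"

```text
t: 16.92
eef_pos: [0.449, 0.0228, 0.0229]
tool_rot: [-0.0, 1.0, -0.006, 0.001]
contact_force: [-0.3, -0.6, 0.1]
gripper_width: 0.418
```

Run:
```python
from h import *
go(cw(.0125,.038,.0222))
```

```text
t 16.92 at [0.449  0.0228 0.0229] F [-0.3 -0.6  0.1] w 0.418 shift cm [8.17 0.01 0.08] rot [-0.02 -0.06 -0.06]
```

Emit:
move_arm:
  commands: "0.42 0.8 0 0.08 0 0 0;0.42 0.8 0 0 0 0 0;0.42 0.8 0 0 0 0 0;0.42 0.8 0 0 0 0 0;0.42 0.8 0 0 0 0 0;0.42 0.8 0 0 0 0 0;0.42 0.8 0 0 0 0 0;0.42 0.7 0 0 0 0 0;0.42 0.6 0 0 0 0 0;0.42 0.5 0 0 0 0 0;0.42 0.4 0 0 0 0 0;0.42 0.2 0 0 0 0 0"

```text
t: 17.92
eef_pos: [0.5284, 0.0218, 0.022]
tool_rot: [-0.0, 1.0, -0.006, 0.0]
contact_force: [-0.4, 1.2, 0.1]
gripper_width: 0.417
```

Emit:
move_arm:
  commands: "0.42 0 0 0 0 0 0;0.42 0 0 0 0 0 0"

```text
t: 18.08
eef_pos: [0.5277, 0.0218, 0.022]
tool_rot: [0.0, 1.0, -0.006, -0.0]
contact_force: [-0.3, 0.4, -0.1]
gripper_width: 0.42
```

Emit:
move_arm:
  commands: "0.42 0.15 0 0 0 0 0;0.42 0 0 0 0 0 0;0.42 -2 0 0 0 0 0;0.42 -2 0 -1 0 0 0;1 0 0 -3 0 0 0;1 0 0 -3 0 0 0"

```text
t: 18.58
eef_pos: [0.4865, 0.022, 0.0916]
tool_rot: [0.0, 1.0, -0.005, -0.002]
contact_force: [1.1, 0.4, 0.9]
gripper_width: 0.687
```

Emit:
move_arm:
  commands: "1 -0.53 3.54 0 0 0 0;1 -0.53 3.54 0 0 0 0;1 -0.53 3.54 0 0 0 0;1 -0.53 3.54 0 0 0 0;1 -0.53 3.54 0 0 0 0;1 -0.53 3.54 0 0 0 0;1 -0.53 3.54 0 0 0 0;1 -0.53 3.54 0 0 0 0;1 -0.53 3.54 0 0 0 0;1 -0.53 3.54 0 0 0 0;1 0 0 0 0 0 0;1 0 0 0 0 0 0"

```text
t: 19.58
eef_pos: [0.4312, -0.3336, 0.0918]
tool_rot: [0.0, 1.0, -0.008, -0.0]
contact_force: [-0.1, 1.4, 0.4]
gripper_width: 1.0
```

Run:
```python
from h import *
go([.4315,-.3325,.0]); c=pale("side"); d=pale("top")
a=cv2.resize(c["img"][140:360,250:400],(409,600),interpolation=2)
b=cv2.resize(d["img"][165:290,180:380],(384,240),interpolation=2); e=cv2.resize(d["img"][170:290,380:540],(384,288),interpolation=2)
cv2.imwrite("pics/mix10.png",np.hstack([a,np.vstack([b,e,np.zeros((72,384,3),np.uint8)])])[:,:,::-1])
```

```text
t 19.58 at [ 0.4312 -0.3336  0.0918] F [-0.1  1.4  0.4] w 1.0 shift cm [ 0.03 -0.12  9.18] rot [ 0.04  0.02 -0.33]
side [336.  235.9] 288 [ 0.58   -0.0751  0.01  ]
side [284.2 235.3] 171 [ 0.4273 -0.031   0.01  ]
```

View pics/mix10.png

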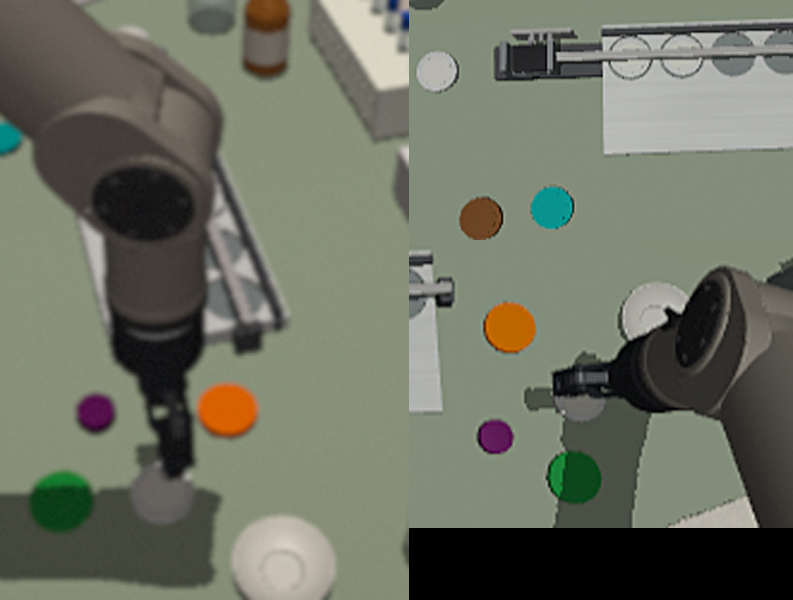

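Pockets 3 and 2 are filled. The right disc is under the gripper, side crop (163,493). I'll descend and grasp.

Emit:
move_arm:
  commands: "1 0 -0.1 2.5 0 0 0;1 0 0 2.5 0 0 0;1 0 0 2 0 0 0;1 0 0 1.2 0 0 0;1 0 0 0.9 0 0 0;1 0 0 0 0 0 0"

```text
t: 20.18
eef_pos: [0.4321, -0.3286, -0.0003]
tool_rot: [-0.001, 1.0, -0.005, -0.001]
contact_force: [-0.8, 1.2, 0.8]
gripper_width: 0.999
```

Emit:
move_arm:
  commands: "0.5 0 0 0 0 0 0;0.5 0 0 0 0 0 0;0.5 0 0 0 0 0 0;0.5 0 0 0 0 0 0;0.5 0 0 0 0 0 0;0.5 0 0 0 0 0 0;0.5 0 0 0 0 0 0"

```text
t: 20.77
eef_pos: [0.4334, -0.3305, 0.0025]
tool_rot: [0.001, 1.0, -0.006, 0.001]
contact_force: [0.3, 1.2, 5.8]
gripper_width: 0.67
```

Emit:
move_arm:
  commands: "0.5 0 0 -2 0 0 0;0.5 0 0 -3 0 0 0;0.5 0.93 -3.35 0 0 0 0;0.5 0.93 -3.35 0 0 0 0;0.5 0.93 -3.35 0 0 0 0;0.5 0.93 -3.35 0 0 0 0;0.5 0.93 -3.35 0 0 0 0;0.5 0.93 -3.35 0 0 0 0;0.5 0 0 0 0 0 0;0.5 0 0 0 0 0 0;0.5 0 0 0 0 0 0"

```text
t: 21.68
eef_pos: [0.4906, -0.1303, 0.0515]
tool_rot: [0.0, 1.0, -0.006, 0.0]
contact_force: [-0.2, -0.7, -1.2]
gripper_width: 0.665
```

Run:
```python
from h import *
go(cw(-.025,-.114,.0225))
```

```text
t 21.68 at [ 0.4906 -0.1303  0.0515] F [-0.2 -0.7 -1.2] w 0.665 shift cm [ 0.1  -0.05  2.9 ] rot [ 0.04 -0.03 -0.03]
```

Emit:
move_arm:
  commands: "0.5 0.1 -0.05 1 0 0 0;0.5 0 0 1 0 0 0;0.5 0 0 0.5 0 0 0;0.5 0 0 0.4 0 0 0;0.5 0 0 0 0 0 0;0.8 0 0 0 0 0 0;1 0 0 0 0 0 0;1 0 0 0 0 0 0;1 0 0 0 0 0 0"

```text
t: 22.43
eef_pos: [0.4914, -0.1294, 0.0219]
tool_rot: [-0.0, 1.0, -0.006, -0.0]
contact_force: [-0.3, 0.0, -0.7]
gripper_width: 1.001
```

Emit:
move_arm:
  commands: "1 -1.5 0 0 0 0 0;1 -1.5 0 0 0 0 0;1 -1.5 0 0 0 0 0;0.42 0 0 0 0 0 0;0.42 0 0 0 0 0 0;0.42 0 0 0 0 0 0;0.42 0 0 0 0 0 0;0.42 0 0 0 0 0 0"

```text
t: 23.1
eef_pos: [0.4476, -0.1288, 0.0221]
tool_rot: [-0.0, 1.0, -0.006, 0.001]
contact_force: [-0.1, -0.4, -0.2]
gripper_width: 0.42
```

Run:
```python
from h import *
go(cw(.012,-.114,.022))
```

```text
t 23.1 at [ 0.4476 -0.1288  0.0221] F [-0.1 -0.4 -0.2] w 0.42 shift cm [8.1  0.06 0.02] rot [-0.   -0.06 -0.03]
```

Emit:
move_arm:
  commands: "0.42 0.8 0.05 0 0 0 0;0.42 0.8 0 0 0 0 0;0.42 0.8 0 0 0 0 0;0.42 0.8 0 0 0 0 0;0.42 0.8 0 0 0 0 0;0.42 0.8 0 0 0 0 0;0.42 0.8 0 0 0 0 0;0.42 0.7 0 0 0 0 0;0.42 0.6 0 0 0 0 0;0.42 0.5 0 0 0 0 0;0.42 0.4 0 0 0 0 0;0.42 0.25 0 0 0 0 0"

```text
t: 24.1
eef_pos: [0.5275, -0.1302, 0.022]
tool_rot: [-0.0, 1.0, -0.006, 0.0]
contact_force: [-0.1, -0.4, 1.1]
gripper_width: 0.422
```

Emit:
move_arm:
  commands: "0.42 0.1 0 0 0 0 0;0.42 0 0 0 0 0 0;0.42 0 0 0 0 0 0"

```text
t: 24.35
eef_pos: [0.5277, -0.1303, 0.022]
tool_rot: [0.0, 1.0, -0.006, -0.0]
contact_force: [0.2, -0.2, 0.1]
gripper_width: 0.421
```

Emit:
move_arm:
  commands: "0.42 -2 0 0 0 0 0;0.42 -2 0 -1 0 0 0;1 0 0 -3 0 0 0;1 0 0 -3 0 0 0;1 0 0 -3 0 0 0;1 0.47 -3.7 0 0 0 0;1 0.47 -3.7 0 0 0 0;1 0.47 -3.7 0 0 0 0;1 0.47 -3.7 0 0 0 0;1 0.47 -3.7 0 0 0 0;1 0.47 -3.7 0 0 0 0;1 0.47 -3.7 0 0 0 0"

```text
t: 25.35
eef_pos: [0.5234, 0.1303, 0.1221]
tool_rot: [0.0, 1.0, -0.006, 0.0]
contact_force: [1.5, -0.0, -0.0]
gripper_width: 0.998
```

Emit:
move_arm:
  commands: "1 0.47 -3.7 0 0 0 0;1 0.47 -3.7 0 0 0 0;1 0.47 -3.7 0 0 0 0;1 0.47 -3.7 0 0 0 0;1 0.47 -3.7 0 0 0 0;1 0 0 0 0 0 0"

```text
t: 25.85
eef_pos: [0.5476, 0.3234, 0.1227]
tool_rot: [-0.004, 1.0, -0.001, 0.0]
contact_force: [-0.5, 1.2, 0.2]
gripper_width: 1.002
```

Run:
```python
from h import *
go([.5595,.388,.0]); c=pale("side"); d=pale("top"); print("jar",ray(d,178,150,.085))
a=cv2.resize(c["img"][120:280,220:380],(400,400),interpolation=2)
b=cv2.resize(d["img"][150:290,130:410],(400,200),interpolation=2)
cv2.imwrite("pics/mix11.png",np.vstack([a,b])[:,:,::-1])
```

```text
t 25.85 at [0.5476 0.3234 0.1227] F [-0.5  1.2  0.2] w 1.002 shift cm [ 1.17 -6.38 12.32] rot [-0.41 -0.02  0.47]
side [296.5 152.2] 143 [0.5612 0.3928 0.01  ]
side [330.4 221.8] 558 [ 0.5805 -0.0118  0.01  ]
side [342.1 221.2] 181 [ 0.6174 -0.0187  0.01  ]
jar [0.68946284 0.40809196 0.085     ]
```

View pics/mix11.png

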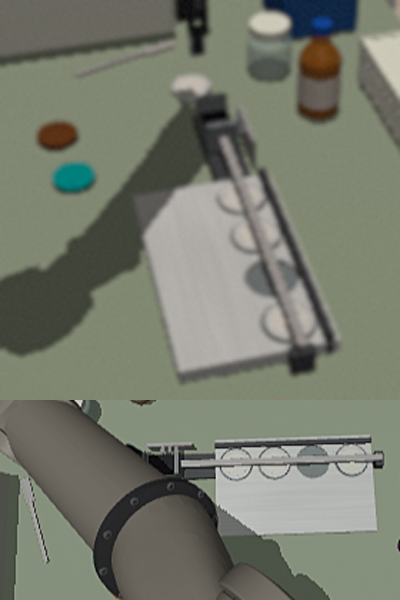

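Pockets 0, 2 and 3 are filled and pocket 1 is free. The last disc is unmoved at about (0.5595,0.388).

Emit:
move_arm:
  commands: "1 0.55 -3.2 0 0 0 0;1 0.55 -3.2 0 0 0 0;1 0 0 2.5 0 0 0;1 0 0 2.5 0 0 0;1 0 0 2 0 0 0;1 0 0 0 0 0 0;1 0 0 0 0 0 0;1 0 0 0 0 0 0"

```text
t: 26.62
eef_pos: [0.562, 0.3767, 0.0533]
tool_rot: [-0.0, 1.0, -0.006, 0.001]
contact_force: [-0.5, 0.7, 0.5]
gripper_width: 0.997
```

Run:
```python
from h import *
go([.5595,.388,.0])
```

```text
t 26.62 at [0.562  0.3767 0.0533] F [-0.5  0.7  0.5] w 0.997 shift cm [-0.28 -1.13  5.33] rot [-0.02 -0.07 -0.12]
```

Emit:
move_arm:
  commands: "1 -0.25 -1.1 1 0 0 0;1 0 0 2 0 0 0;1 0 0 1.3 0 0 0;1 0 0 1 0 0 0;1 0 0 0 0 0 0;1 0 0 0 0 0 0"

```text
t: 27.12
eef_pos: [0.5585, 0.3882, -0.0015]
tool_rot: [0.0, 1.0, -0.006, -0.0]
contact_force: [0.4, -0.2, -0.2]
gripper_width: 1.001
```

Emit:
move_arm:
  commands: "0.5 0 0 0 0 0 0;0.5 0 0 0 0 0 0;0.5 0 0 0 0 0 0;0.5 0 0 0 0 0 0;0.5 0 0 0 0 0 0;0.5 0 0 0 0 0 0;0.5 0 0 0 0 0 0"

```text
t: 27.7
eef_pos: [0.5595, 0.389, 0.0003]
tool_rot: [-0.001, 1.0, -0.006, 0.001]
contact_force: [-0.1, -0.4, 5.7]
gripper_width: 0.678
```

Emit:
move_arm:
  commands: "0.5 0 0 -2 0 0 0;0.5 0 0 -2 0 0 0;0.5 0 0 -2 0 0 0;0.5 -3.1 0 0 0 0 0;0.5 -3.1 0 0 0 0 0;0.5 0 3.7 0 0 0 0;0.5 0 3.7 0 0 0 0;0.5 0 3.7 0 0 0 0;0.5 0 3.7 0 0 0 0;0.5 0 3.7 0 0 0 0;0.5 0 3.7 0 0 0 0"

```text
t: 28.62
eef_pos: [0.4938, 0.1654, 0.0591]
tool_rot: [0.0, 1.0, -0.005, 0.0]
contact_force: [1.0, 0.3, -1.1]
gripper_width: 0.672
```

Emit:
move_arm:
  commands: "0.5 0 3.7 0 0 0 0;0.5 0 3.7 0 0 0 0;0.5 0 3.7 0 0 0 0;0.5 0 3.7 0 0 0 0;0.5 0 3.7 0 0 0 0;0.5 0 3.7 0 0 0 0;0.5 0 0 0 0 0 0;0.5 0 0 0 0 0 0;0.5 0 0 0 0 0 0"

```text
t: 29.37
eef_pos: [0.4918, -0.0545, 0.0591]
tool_rot: [-0.0, 1.0, -0.006, 0.0]
contact_force: [0.3, 1.4, 0.6]
gripper_width: 0.675
```

Run:
```python
from h import *
go(cw(-.025,-.038,.022))
```

```text
t 29.37 at [ 0.4918 -0.0545  0.0591] F [0.3 1.4 0.6] w 0.675 shift cm [ 0.06 -0.06  3.71] rot [-0.03 -0.03 -0.07]
```

Emit:
move_arm:
  commands: "0.5 0.05 -0.05 1.5 0 0 0;0.5 0 0 1.3 0 0 0;0.5 0 0 0.6 0 0 0;0.5 0 0 0.3 0 0 0;0.5 0 0 0 0 0 0;0.5 0 0 0 0 0 0;0.8 0 0 0 0 0 0;1 0 0 0 0 0 0;1 0 0 0 0 0 0;1 0 0 0 0 0 0"

```text
t: 30.2
eef_pos: [0.4925, -0.0544, 0.0224]
tool_rot: [0.0, 1.0, -0.006, 0.0]
contact_force: [0.6, 1.0, 0.6]
gripper_width: 1.002
```

Emit:
move_arm:
  commands: "1 -1.5 0 0 0 0 0;1 -1.5 0 0 0 0 0;1 -1.5 0 0 0 0 0;0.42 0 0 0 0 0 0;0.42 0 0 0 0 0 0;0.42 0 0 0 0 0 0;0.42 0 0 0 0 0 0;0.42 0 0 0 0 0 0"

```text
t: 30.87
eef_pos: [0.4483, -0.0538, 0.0221]
tool_rot: [-0.0, 1.0, -0.006, 0.001]
contact_force: [-0.1, 0.7, 0.2]
gripper_width: 0.42
```

Run:
```python
from h import *
go(cw(.012,-.038,.022))
```

```text
t 30.87 at [ 0.4483 -0.0538  0.0221] F [-0.1  0.7  0.2] w 0.42 shift cm [ 8.11 -0.05  0.02] rot [-0.01 -0.06 -0.05]
```

Emit:
move_arm:
  commands: "0.42 0.8 -0.05 0 0 0 0;0.42 0.8 0 0 0 0 0;0.42 0.8 0 0 0 0 0;0.42 0.8 0 0 0 0 0;0.42 0.8 0 0 0 0 0;0.42 0.8 0 0 0 0 0;0.42 0.8 0 0 0 0 0;0.42 0.7 0 0 0 0 0;0.42 0.6 0 0 0 0 0;0.42 0.5 0 0 0 0 0;0.42 0.4 0 0 0 0 0;0.42 0.3 0 0 0 0 0"

```text
t: 31.87
eef_pos: [0.5286, -0.0543, 0.022]
tool_rot: [0.0, 1.0, -0.006, -0.0]
contact_force: [0.2, -0.8, 0.1]
gripper_width: 0.417
```

Emit:
move_arm:
  commands: "0.42 0.1 0 0 0 0 0;0.42 0 0 0 0 0 0;0.42 -2 0 0 0 0 0;0.42 -2 0 -1 0 0 0;0.2 0 0 -3 0 0 0;0 0 0 -3 0 0 0;0 0 0 -3 0 0 0;0 0 0 0 0 0 0"

```text
t: 32.53
eef_pos: [0.4923, -0.0537, 0.1271]
tool_rot: [0.0, 1.0, -0.006, 0.004]
contact_force: [-0.0, 0.5, 0.0]
gripper_width: -0.0
```

Run:
```python
from h import *
go([.566,.252,.10])
```

```text
t 32.53 at [ 0.4923 -0.0537  0.1271] F [-0.   0.5  0. ] w -0.0 shift cm [  7.   -30.66   2.74] rot [ 0.05 -0.49 -0.05]
```

Emit:
move_arm:
  commands: "0 0.86 -3.7 0.3 0 0 0;0 0.86 -3.7 0.3 0 0 0;0 0.86 -3.7 0.3 0 0 0;0 0.86 -3.7 0.3 0 0 0;0 0.86 -3.7 0.3 0 0 0;0 0.86 -3.7 0.3 0 0 0;0 0.86 -3.7 0.3 0 0 0;0 0.86 -3.9 0.3 0 0 0;0 0 0 0 0 0 0;0 0 0 0 0 0 0;0 0 0 0 0 0 0"

```text
t: 33.45
eef_pos: [0.5608, 0.2426, 0.0973]
tool_rot: [0.001, 1.0, -0.005, -0.001]
contact_force: [-0.6, -1.0, 0.1]
gripper_width: 0.002
```

Run:
```python
from h import *
go([.565,.2447,.046]); c=cam("side"); d=cam("top")
a=cv2.resize(c["img"][130:280,240:390],(400,400),interpolation=2)
b=cv2.resize(d["img"][150:250,210:410],(400,200),interpolation=2)
cv2.imwrite("pics/mix12.png",np.vstack([a,b])[:,:,::-1])
```

```text
t 33.45 at [0.5608 0.2426 0.0973] F [-0.6 -1.   0.1] w 0.002 shift cm [ 0.42 -0.22  5.13] rot [ 0.08  0.06 -0.03]
```

View pics/mix12.png

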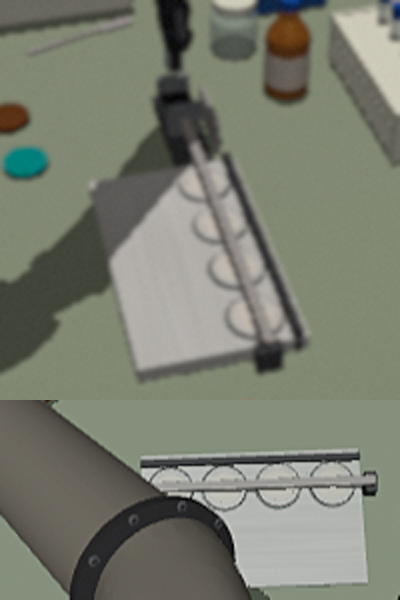

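All four discs are seated concentrically. I'll press the tab and close the rail.

Emit:
move_arm:
  commands: "0 0.3 -0.1 1.5 0 0 0;0 0.1 0 1.5 0 0 0;0 0 0 1 0 0 0;0 0 0 0.6 0 0 0;0 0 0 0.5 0 0 0;0 0 0 0.3 0 0 0;0 0 0 0.2 0 0 0;0 0 0 0.1 0 0 0;0 0 0 0 0 0 0"

```text
t: 34.3
eef_pos: [0.5647, 0.2442, 0.0413]
tool_rot: [0.0, 1.0, -0.006, -0.001]
contact_force: [-3.1, -2.1, 4.8]
gripper_width: 0.003
```

Emit:
move_arm:
  commands: "0 0 0.5 0.05 0 0 0;0 0 0.5 0 0 0 0;0 0 0.5 0 0 0 0;0 0 0.5 0 0 0 0;0 0 0.5 0 0 0 0;0 0 0.5 0 0 0 0;0 0 0.5 0 0 0 0;0 0 0.5 0 0 0 0;0 0 0.5 0 0 0 0;0 0 0.4 0 0 0 0;0 0 0 0 0 0 0"

```text
t: 35.22
eef_pos: [0.5663, 0.1968, 0.0421]
tool_rot: [-0.001, 1.0, -0.006, 0.002]
contact_force: [-0.3, 2.0, 5.7]
gripper_width: 0.002
```

Emit:
move_arm:
  commands: "0 0 0.3 0 0 0 0;0 0 0.2 0 0 0 0;0 0 0 0 0 0 0"

```text
t: 35.47
eef_pos: [0.5664, 0.1924, 0.0422]
tool_rot: [-0.002, 1.0, -0.005, 0.002]
contact_force: [0.0, 1.8, 4.8]
gripper_width: 0.0
```

Emit:
move_arm:
  commands: "0 0 0.2 0 0 0 0;0 0 0.2 0 0 0 0;0 0 0.1 0 0 0 0;0 0 0 0 0 0 0"

```text
t: 35.8
eef_pos: [0.5663, 0.1916, 0.0424]
tool_rot: [-0.004, 1.0, -0.004, 0.003]
contact_force: [-0.4, 10.9, 0.7]
gripper_width: 0.003
```

Emit:
move_arm:
  commands: "0 0 -0.1 -0.3 0 0 0;0 0 -0.1 -0.5 0 0 0;0 0 0 -1 0 0 0;0 0 0 -2 0 0 0;0 0 0 -3 0 0 0;0 -3 0 -4 0 0 0;0 -3 3 0 0 0 0;0 -3 3.5 0 0 0 0;0 -1 3.5 0 0 0 0;0 0 3.5 0 0 0 0;0 0 3.5 0 0 0 0;0 0 3.5 0 0 0 0"

```text
t: 36.8
eef_pos: [0.4709, -0.0143, 0.1427]
tool_rot: [0.0, 1.0, -0.005, 0.001]
contact_force: [1.0, 0.5, 0.5]
gripper_width: -0.001
```

Emit:
move_arm:
  commands: "0 0 3.5 0 0 0 0;0 0 3.5 0 0 0 0;0 0 3.5 0 0 0 0;0 0 3.5 0 0 0 0;0 0 3.5 0 0 0 0;0 0 3.5 0 0 0 0;0 0 0 0 0 0 0;0 0 0 0 0 0 0"

```text
t: 37.47
eef_pos: [0.4683, -0.2251, 0.1421]
tool_rot: [0.0, 1.0, -0.008, 0.0]
contact_force: [-0.6, 1.5, -0.4]
gripper_width: 0.0
```

Run:
```python
from h import *
go([.45,-.25,.15]); c=cam("side"); d=cam("top"); save(d,"t.png")
a=cv2.resize(d["img"][150:230,210:410],(800,320),interpolation=2)
b=cv2.resize(d["img"][100:300,100:540],(440,200)); e=cv2.resize(c["img"][140:260,260:420],(267,200))
cv2.imwrite("pics/mix13.png",np.vstack([a,np.hstack([b,e,np.zeros((200,93,3),np.uint8)])])[:,:,::-1])
o=np.load("top0.npy",allow_pickle=True).item()["img"]
for n,i in(("before",o),("after",d["img"])):
    g=i[165:210,210:300].astype(int).sum(2); # black tab location
    ys,xs=np.where(g<90); print(n,len(xs),xs.mean()+210,ys.mean()+165)
    w=i[150:235,385:425]; g=w.astype(int).sum(2); ys,xs=np.where(g<120); print(len(xs),xs.mean() if len(xs) else 0)
```

```text
t 37.47 at [ 0.4683 -0.2251  0.1421] F [-0.6  1.5 -0.4] w 0.0 shift cm [-1.79  2.52 -0.79] rot [ 0.05 -0.04 -0.31]
before 105 258.73333333333335 196.1142857142857
34 10.441176470588236
after 70 257.5857142857143 196.6142857142857
200 29.88
```

View pics/mix13.png

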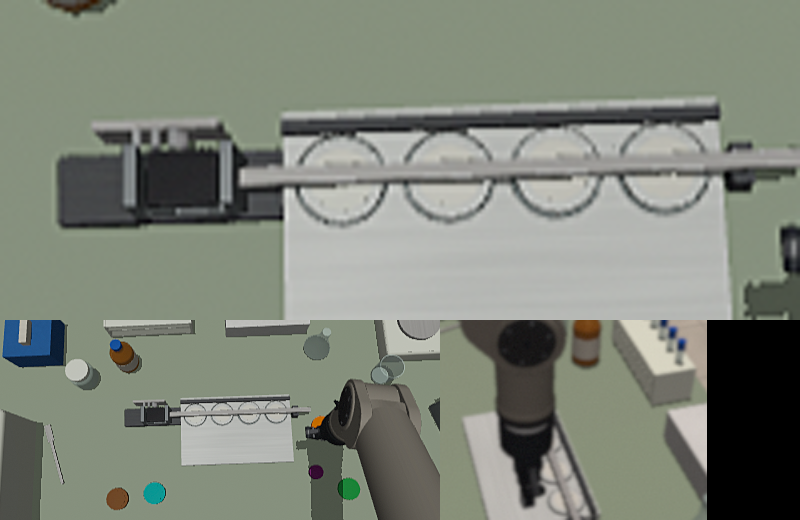

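Run:
```python
from h import *
o=np.load("top0.npy",allow_pickle=True).item()["img"]; d=cam("top")["img"]
g=lambda i:cv2.cvtColor(i,cv2.COLOR_RGB2GRAY)
f=lambda i:cv2.resize(g(i),None,fx=8,fy=8,interpolation=2)
O,D=f(o),f(d)
for x0,y0,x1,y1 in[(236,182,272,206),(247,186,264,203),(263,186,273,203),(240,186,248,203)]:
    r=cv2.matchTemplate(D[(y0-4)*8:(y1+4)*8,(x0-12)*8:(x1+12)*8],O[y0*8:y1*8,x0*8:x1*8],cv2.TM_CCOEFF_NORMED); _,m,_,p=cv2.minMaxLoc(r); print(m,p[0]/8-12,p[1]/8-4)
```

```text
0.9995135068893433 0.0 0.0
0.9983442425727844 0.0 0.0
0.9997657537460327 0.0 0.0
0.9992800951004028 0.0 0.0
```

The carriage, ears and tab match their starting closed image with zero shift, so the rail is closed and the tab is up. I'll hand in.

```bash
python3 -c "
from station import bot; print(bot.hand_in())"
```

```text
the job is handed in; nothing more can be done
None
```

The carrier is loaded with all four sample discs on the bench, and the rail is closed and locked over them. I handed the job in at about 38 s.

**What I did:** I held the tab down and slid the rail open until it hit its stop. I set each disc on the loading area and pushed it under the rail into its own pocket, in the order 3, 2, 0, 1. Then I held the tab down again and slid the rail closed to its stop, where it resisted with about 11 N.

**Last checks:**
- **Discs:** The final top view shows a disc concentric in each of the four pockets.
- **Rail and tab:** The image of the tab and its ears matches the starting closed picture with zero shift (correlation above 0.998). I take that to mean the rail is closed and the tab is up. I did not tug the rail to test the lock.
- **Other things on the bench:** Those I could see in the final view (bottle, jar, flask, spatula, cap, brown, turquoise and green look-alikes) look untouched. The arm partly covered the orange look-alike and the beaker, and the dish was behind it.
- **Disagreements:** My pale-spot detector gave a few false hits, such as the spatula, bare bench and carrier parts. The two that could have been a moved disc turned out not to be when I looked at the pictures.

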